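Open the double-latched parts case

ROBOT

A 6-joint arm with a two-finger parallel gripper is mounted at the origin on a cart in front of the work surface, level with it; the furniture and walls round the work are solid. World frame = base frame: x ahead of the robot, y to its left, z up, the work surface at z = 0. Lengths are in mm, angles in rad, forces in N, time in s.
With the tool pointing down it reaches from about 350 to 775 mm from the base axis. Payload 7.3 kg.
Tool frame: the origin (TCP) lies midway between the tips of the shut fingers; the grasp point (between the pads) lies 19 mm behind it; z points along the fingers, y is the line along which they close (so a half turn about z gives the same grasp; the last joint's range is limited). The gripper opens to 92 mm and grips with 3 to 60 N. Pads are 19 mm wide; open, the fingers measure 130 mm over their backs; the gripper's body (75 mm by 190 mm) begins 47 mm behind the grasp point.
Start: joints at [1.17, 0.342, 1.524, -0, 1.275, -0.146], TCP at [132.311, 508.073, 226.741] pointing down, gripper open.
Joint ranges: [-2.53, 2.53], [-0.77, 2.02], [0.04, 2.7], [-1, 4.14], [0.28, 2.66], [-3.11, 3.11]. Speed limits (rad/s): [2.57, 2.57, 3.14, 3.14, 3.14, 3.14].

INTERFACE

Orientations are given as [roll, pitch, yaw] about the fixed x, y, z axes, in that order (R = Rz(yaw) Ry(pitch) Rx(roll)).
In Python, from plant import get_obs, capture, camera_model, close_job, search_frame, regions_of, pinpoint gives the robot as it stands. The module is installed in compiled form; this text tells all that it offers.
- The arm moves only by the shell command python3 -m pendant 'ROWS'. ROWS is JSON, one flat list of numbers, 7 for each row, row after row: the shift along the tool's x, y, z in units of 30 mm (1.0 is 30 mm), then the turn, a rotation vector about the tool's x, y, z in units of 4 degrees (1.0 is 4 degrees), then the closure, from -1 (fully open) to 1 (shut), so that 0 is half open. In form: [dx, dy, dz, wx, wy, wz, gripper, dx, dy, dz, wx, wy, wz, gripper, ...]. A call has 1 to 12 rows; each row shifts and turns the commanded pose from where the row before left it, along the tool's axes as they then stand; what a row does not reach is not made up. A row lasts 1/10 s, in which the tool goes at most 50 mm and 8.59 degrees, less where a joint would pass 70% of its speed; a pose out of reach is approached as far as the arm can. A call with a number of a shift or a turn outside -1 to 1 is refused whole. A call with a gripper value outside its range is refused whole. The fingers move at their own pace and stop on an object; the grip force is fixed at half the most. Time passes only in rows, so rows that do not move let the fingers close. It gives the time, the measured TCP pose, the force, the opening and the grip force at its end, in the units of the state.
- get_obs(): the state, without advancing time (a new reading comes with each control period).
- capture(name): name is "scene" or "top"; returns the picture (384x512x3 uint8, red, green, blue); there is no depth.
- camera_model(name): a dict with "fov_y" (degrees; the focal length in pixels is half the picture's height over the tangent of half this angle, whatever the lens; pixels are square), "cx", "cy" (the principal point, pixels), "pose" (4x4, takes a point from camera to world coordinates). Camera axes: x right, y up, looking along -z (the intrinsics and any distortion apply to the point x, -y, -z); pixel columns grow to the right and rows downward; lengths in mm; the calibration is good to about 2 mm. A picture is of the moment at which its call begins. camera_model takes no time and is no camera call.
- close_job(): hands the job in; it is judged then, once.
Trained networks look in the newest picture that a camera, given by its name, has taken for a name from the list of things; names that differ only in an ending like _2 or _b are one class to them, and where a whole thing is asked for, a point or a joint stands for the part that bears it (a point fixed in the world has none). Each returns a list of dicts, best first, with "score" (0 to 1); they miss things now and then, are a little off and sometimes report something else, mostly with a low value. They report only what shows in the picture. A call takes as long as a camera call.
- search_frame(camera, thing): "location" ([column, row] in pixels, amid what is visible of it).
- regions_of(camera, thing): "pixels" (384x512 bool, what is visible of it) and "location" ([column, row] in pixels, amid what is visible of it).
- pinpoint(camera, thing): "location" ([column, row] in pixels: a listed point, or the origin of a listed thing).
The state is a dict: "time": time; "joint_positions": joint angles; "dq": joint speeds; "tau": joint torques, N m; "tool_pos": TCP position; "tcp_rot": TCP orientation; "contact_force": force on the tool from outside, world axes, zero at the start; "moment": the same for the moment, N m; "grip_width": finger opening in mm; "finger_force": force on a finger pad.
Only numpy, scipy, OpenCV 4.12 (cv2) and the standard library are available. Lean on these libraries where they do the work, as an engineer would, in place of code of your own. Each camera call takes 0.05 s, during which the arm holds its last target. There are 200 camera calls.

TASK

Open the grey parts case: slide its bolt fully back, raise the lid gently until the safety catch stops it, leave it there while you feel along the front trough for the hidden catch and push it over to its stop towards the case's left, then swing the lid wide open so that it stays standing by itself. Do not force anything: never press hard on the catch or the case nor wrench the lid against a closed latch (25 N is too much), and leave the loose things round the case where they are.

Things in the scene. Friction and masses are not known exactly. Their poses are not given: they have to be found in the camera images.
- case: Grey sheet-metal parts case, fixed, 264 mm deep, 270 mm wide, 80 mm high. Its x axis points from front (robot side) to back, y to its left, z up; origin on the table; it spans x -154 to +110 mm, y +-135 mm. An open trough 262 mm long runs along its front, between the lid's front edge (x -104 mm) and the front wall (inner face x -150 mm); floor 20 mm, brim 80 mm above the table.
- trough_right (a point): Point at brim height (80 mm above the table) over the trough's middle line for fingers (case x -125 mm), 100 mm to the right of the case's middle (case y -100 mm): always to the right of the catch, with room for shut fingers to go down. Pushing starts here, towards the left (+y).
- trough_left (a point): The same at case y +100 mm, always left of the catch. The catch: latched, its tab leans 25 degrees to the right (-y). Pushed left with 4 to 6 N it swivels stiffly and stays where it is put; it frees the lid after 35 degrees and has a hard stop at 50 degrees, some 25 mm of tab travel. It is blocked while the lid is below 0.05 rad; a pull of the lid on it makes it stiffer.
- trough_middle (a point): Middle of the trough at brim height (case x -125, y 0 mm). Safety catch: a dark steel lever in the trough, swivelling on an upright pin at case x -95 mm; where the pin stands along y is not known: anywhere from -35 to +35 mm. Its tab, a plate 6 mm thick, juts forward into the trough to about case x -135 mm, top edge 69 mm, lower edge 49 mm above the table.
- lid (a joint): Lid angle, rad: 0 shut, grows as the front edge rises. Stopped at about 0.01 by the closed bolt and at about 0.115 (handle 20 mm higher) by the safety catch; hard stop at 1.5. The hinge is stiff: the lid stays at any angle. Lifting it at the handle takes about 4 to 5 N.
- lid_handle (a point): Middle of the lid's handle, a round steel bar 10 mm thick and 90 mm long, parallel to the case's y axis, 34 mm above the lid's top (the lid is 8 mm thick and its underside lies at 80 mm when shut). The handle is 170 mm in front of the hinge axis and 42 mm above it; the lid's front edge is 214 mm in front of the axis.
- lid_axis (a point): Middle of the hinge axis, 80 mm above the table, at case x = +110 mm; the axis runs along the case's y.
- hinge_strip: Hinge strip on the case's back wall, which carries the lid; origin on the table below it, axes as the case.
- bolt (a joint): Slide bolt, m: 0 shut (its tip lies 17 mm over the lid), grows as it is slid to the right (case -y); 0.032 is fully back, at a hard stop. Takes about 3 N and stays where it is put.
- bolt_knob (a point): Top of the bolt's knob, 144 mm above the table: an upright round post 14 mm thick (head 18 mm) that stands free from 107 mm up, above the bolt's guides. It moves with the bolt.
- bolt_bracket: Block 40 x 80 mm, 88 mm high, at the case's right side, that carries the bolt; origin on the table under its middle, axes as the case.
- boot_2: Loose black rubber dust boot, 45 mm across, 22 mm high, to the right of the case; leave it. Origin under its middle.
- tape_roll: Loose roll of paper tape, 89 mm across, 19 mm high, to the left of the case; leave it. Origin under its middle.
- sleeve_b: Loose black rubber sleeve, 75 mm long, 18 mm thick, to the left of the case; leave it. Origin under its middle.

How it is judged:
By the outcome, as a careful person would: the job done as asked, in the order asked, and still so for the second after the job is handed in, with the robot touching nothing.
It also fails if it takes over 67 s, if anything falls off the work surface, if the arm or the gripper's body presses on something with over 40 N, if the wrist force passes 120 N, or if a joint passes its speed limit or range.

## Working session

There is one attempt and no reset: what is moved stays moved. The work goes in short steps, Python scripts to look and compute and a shell command to move; the robot and the scene stay as the last step left them, time stands still between calls to the robot, and variables do not carry over. Pictures are saved under pics/ and viewed, at most 10 in all, crops included, and the job is handed in when it is done.

```bash
mkdir -p pics; ls; python3 - <<'E'
from plant import *
import cv2, numpy as np
np.set_printoptions(precision=4,suppress=True)
o=get_obs(); print({k:np.round(v,3) for k,v in o.items()})
for c in("scene","top"):
    im=capture(c); cv2.imwrite(f"pics/{c}0.png",im[:,:,::-1])
    print(c,camera_model(c))
    for t in["lid_handle","bolt_knob","lid_axis","case","bolt_bracket","trough_middle","trough_right","trough_left","hinge_strip","boot_2","tape_roll","sleeve_b"]:
        print(t,[(np.round(r["location"],1),round(r["score"],2)) for r in pinpoint(c,t)[:2]])
E
```

```text
pics
{'time': np.float64(0.0), 'joint_positions': array([ 1.17 ,  0.343,  1.525, -0.   ,  1.275, -0.146]), 'dq': array([-0.001,  0.   , -0.   ,  0.   ,  0.   ,  0.   ]), 'tau': array([  0.001, -43.123, -24.423,   0.072,   0.056,  -0.   ]), 'tool_pos': array([132.136, 507.671, 226.061]), 'tcp_rot': array([-3.14 , -0.   ,  2.887]), 'contact_force': array([ 0.187, -0.084, -0.399]), 'moment': array([-0.005,  0.054, -0.033]), 'finger_force': np.float64(0.0), 'grip_width': np.float64(92.018)}
scene {'fov_y': 54.356807347707466, 'cx': 253.75136634742762, 'cy': 191.11157626476836, 'pose': array([[   0.8433,    0.2224,   -0.4893,  180.0822],
       [  -0.5373,    0.3271,   -0.7774, -591.5757],
       [  -0.0128,    0.9184,    0.3953,  439.1847],
       [   0.    ,    0.    ,    0.    ,    1.    ]])}
lid_handle [(array([232. , 192.6]), 0.56)]
bolt_knob [(array([315.3, 195.5]), 0.59)]
lid_axis [(array([292.6, 188.1]), 0.82)]
case [(array([184.3, 205.5]), 0.65), (array([255.3, 234.9]), 0.57)]
bolt_bracket [(array([313.8, 265.8]), 0.69)]
trough_middle [(array([212.5, 221.6]), 0.91)]
trough_right 
[... 481 characters left out ...]
       [  -0.9998,   -0.0192,    0.0068,   99.8454],
       [   0.0043,    0.1271,    0.9919, 1102.6353],
       [   0.    ,    0.    ,    0.    ,    1.    ]])}
lid_handle [(array([272. , 215.5]), 0.6), (array([339.4, 155.1]), 0.51)]
bolt_knob [(array([351.4, 173.2]), 0.68)]
lid_axis [(array([261.4, 143.5]), 0.56)]
case []
bolt_bracket [(array([339.2, 177. ]), 0.58)]
trough_middle [(array([198.4, 243.2]), 0.75), (array([278.5, 246.2]), 0.69)]
trough_right [(array([321.9, 237.3]), 0.59)]
trough_left [(array([235.8, 256.1]), 0.6)]
hinge_strip [(array([258.4, 152.4]), 0.84)]
boot_2 [(array([322.4, 235.2]), 0.18)]
tape_roll [(array([177. , 191.3]), 0.87)]
sleeve_b [(array([195.3, 242.5]), 0.78)]
```

```bash
cat > h.py <<'E'
import numpy as np
from plant import *
from scipy.optimize import least_squares
def proj(c,P):
    m=camera_model(c);T=np.array(m["pose"]);f=192/np.tan(np.radians(m["fov_y"]/2))
    p=(np.atleast_2d(P)-T[:3,3])@T[:3,:3]
    return np.c_[m["cx"]+f*p[:,0]/-p[:,2],m["cy"]-f*p[:,1]/-p[:,2]]
def back(c,uv,z):
    m=camera_model(c);T=np.array(m["pose"]);f=192/np.tan(np.radians(m["fov_y"]/2))
    d=T[:3,:3]@np.array([(uv[0]-m["cx"])/f,-(uv[1]-m["cy"])/f,-1]);return T[:3,3]+d*(z-T[2,3])/d[2]
def W(pose,P):
    x,y,a=pose;P=np.atleast_2d(P).astype(float);c,s=np.cos(a),np.sin(a)
    return np.c_[x+c*P[:,0]-s*P[:,1],y+s*P[:,0]+c*P[:,1],P[:,2]]
E
python3 - <<'E'
from h import *
np.set_printoptions(precision=1,suppress=True)
L={"lid_handle":(-60,0,122),"lid_axis":(110,0,80),"trough_middle":(-125,0,80),"trough_right":(-125,-100,80),"trough_left":(-125,100,80)}
D=[("scene","lid_handle",232,192.6),("scene","lid_axis",292.6,188.1),("scene","trough_middle",212.5,221.6),("scene","trough_right",244.1,241.2),("scene","trough_left",185.9,205.6),
("top","lid_handle",272,215.5),("top","lid_axis",261.4,143.5),("top","trough_middle",278.5,246.2),("top","trough_right",321.9,237.3),("top","trough_left",235.8,256.1)]
def r(p): return np.concatenate([proj(c,W(p,L[n]))[0]-[u,v] for c,n,u,v in D])
s=least_squares(r,[480,80,0],loss="soft_l1");p=s.x
print(p[:2],p[2].round(4))
for d,e in zip(D,r(p).reshape(-1,2)):print(d[:2],e)
for n in L: print(n,W(p,L[n])[0])
for c,uv in(("scene",(315.3,195.5)),("top",(351.4,173.2))): print("knob",back(c,uv,144))
import cv2
for c in("scene","top"):
    im=cv2.imread(f"pics/{c}0.png")
    k=2 if c=="scene" else 2
    x0,y0,w,h=(120,120,260,190) if c=="scene" else (130,100,270,200)
    im=cv2.resize(im[y0:y0+h,x0:x0+w],None,fx=2.9,fy=2.9,interpolation=2)
    E=[(-154,-135,80),(110,-135,80),(110,135,80),(-154,135,80),(-60,-45,122),(-60,45,122),(-104,-131,88),(-104,131,88)]
    for q in proj(c,W(p,E)): cv2.circle(im,tuple(((q-[x0,y0])*2.9).astype(int)),3,(0,0,255),1)
    cv2.imwrite(f"pics/{c}1.png",im)
E
```

```text
[591.2  55.3] 0.1603
('scene', 'lid_handle') [2.1 0.7]
('scene', 'lid_axis') [-3.7  1.8]
('scene', 'trough_middle') [-2.2 -1. ]
('scene', 'trough_right') [-2.7 -2.3]
('scene', 'trough_left') [-1.7 -0.2]
('top', 'lid_handle') [ 3.5 -0.4]
('top', 'lid_axis') [-0.8 -0.5]
('top', 'trough_middle') [ 1.4 -0.7]
('top', 'trough_right') [2.4 0. ]
('top', 'trough_left') [-0.5 -2.4]
lid_handle [532.   45.7 122. ]
lid_axis [699.8  72.8  80. ]
trough_middle [467.8  35.3  80. ]
trough_right [483.8 -63.4  80. ]
trough_left [451.9 134.1  80. ]
knob [632.4 -96.2 144. ]
knob [ 615.8 -115.8  144. ]
```

View pics/scene1.png

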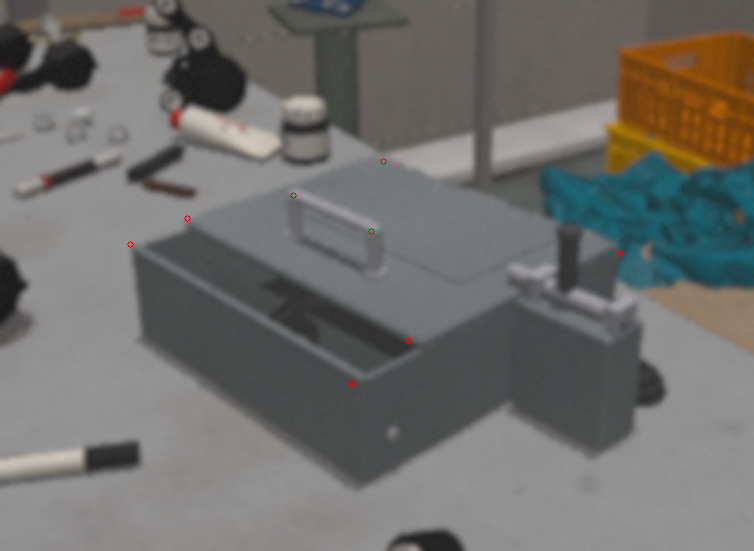

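View pics/top1.png

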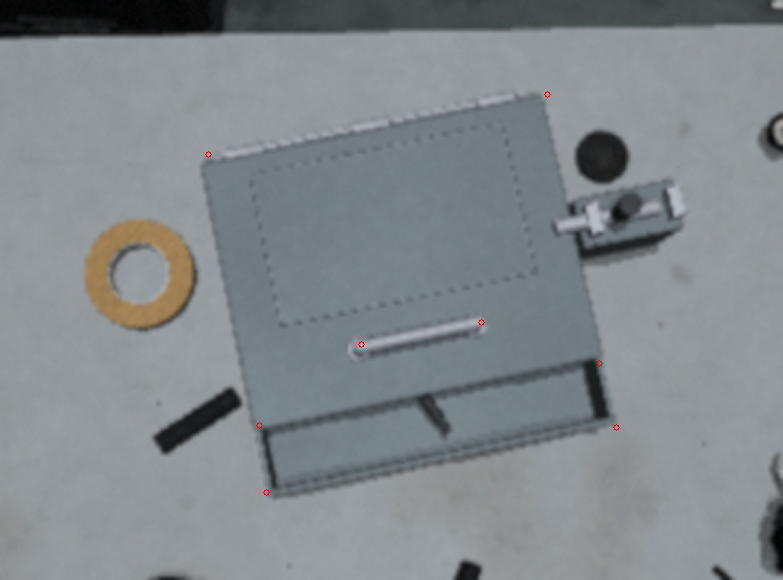

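The scene view shows the case with its right-front brim corner at crop (362,378), handle ends (292,197)–(380,232), knob top (569,229). The top view shows the handle (353,348)–(485,325), catch tab (420,398)–(446,432), knob head (630,203), boot, tape and sleeve clear of the case. I refit with these corners.

```bash
python3 - <<'E'
from h import *
np.set_printoptions(precision=1,suppress=True)
S=lambda u,v:(120+u/2.9,120+v/2.9)
T=lambda u,v:(130+u/2.9,100+v/2.9)
D=[("scene",(-154,135,80),S(132,247)),("scene",(-154,-135,80),S(363,379)),("scene",(-104,131,88),S(190,217)),
("scene",(-60,45,122),S(293,197)),("scene",(-60,-45,122),S(378,232)),("scene",(110,-135,84),S(619,245)),("scene",(-154,-135,0),S(358,487)),
("top",(-154,135,80),T(270,495)),("top",(-154,-135,80),T(612,422)),("top",(-60,45,122),T(355,348)),("top",(-60,-45,122),T(483,324)),
("top",(110,135,84),T(205,160)),("top",(110,-135,84),T(546,96)),("top",(-104,131,88),T(262,426)),("top",(-104,-131,88),T(598,361))]
K=[("scene",S(569,229)),("top",T(630,203))]
def r(p):
    a=[proj(c,W(p[:3],P))[0]-uv for c,P,uv in D]; b=[proj(c,[*p[3:5],144])[0]-uv for c,uv in K]
    return np.concatenate(a+b)
s=least_squares(r,[591,55,.16,620,-105],loss="soft_l1");p=s.x
print(p[:2],p[2].round(4),p[3:])
print(r(p).reshape(-1,2))
# scale check for each cam alone
for c in("scene","top"):
    q=least_squares(lambda q:np.concatenate([proj(a,W(q,P))[0]-uv for a,P,uv in D if a==c]),p[:3]).x;print(c,q[:2],q[2].round(3))
    print(back(c,[k[1] for k in K if k[0]==c][0],144))
a=p[2];d=p[3:]-p[:2];print("knob case",np.cos(a)*d[0]+np.sin(a)*d[1],-np.sin(a)*d[0]+np.cos(a)*d[1])
for n,P in dict(handle=(-60,0,122),axis=(110,0,80),tr=(-125,-100,80)).items(): print(n,W(p[:3],P)[0])
for uv in(T(420,398),T(446,432)): 
    w=back("top",uv,69);d=w[:2]-p[:2];print("tab case",np.cos(a)*d[0]+np.sin(a)*d[1],-np.sin(a)*d[0]+np.cos(a)*d[1])
np.save("pose.npy",p)
E
```

```text
[591.6  56.6] 0.1763 [ 623.3 -108.1]
[[-1.  -0.4]
 [-2.   1.1]
 [-1.5  0.9]
 [ 0.1 -0.6]
 [-1.9 -0.5]
 [ 0.2  0.5]
 [ 0.8  0.8]
 [-0.5 -0.4]
 [ 1.7  0.6]
 [ 2.2 -1. ]
 [-0.6 -1. ]
 [-0.1 -1.2]
 [-0.7 -1.8]
 [-0.4  0.5]
 [ 0.5 -0.4]
 [-0.4 -0.3]
 [ 0.4 -0.2]]
scene [593.7  57.2] 0.176
[ 623.1 -109.4  144. ]
top [590.3  57.1] 0.174
[ 622.8 -107.3  144. ]
knob case 2.4051622031427478 -167.7276080833501
handle [532.5  46.  122. ]
axis [699.8  75.9  80. ]
tr [486.  -63.8  80. ]
tab case -105.3951305801555 7.605541217533883
tab case -134.79076613057276 -6.776301597621114
```

```bash
cat >> h.py <<'E'
from scipy.spatial.transform import Rotation as Ro
def st(tgt=None,head=None):
    """state in case axes; tgt = case xyz (None keeps), head: deg of tool y against case x -> needed tool shift (units)"""
    p=np.load("pose.npy");o=get_obs();R=Ro.from_euler("xyz",o["tcp_rot"]).as_matrix()
    C=Ro.from_euler("z",p[2]).as_matrix();r=C.T@(o["tool_pos"]-[p[0],p[1],0]);f=C.T@o["contact_force"]
    Rc=C.T@R; print("t",round(float(o["time"]),2),"case",r.round(1),"F",f.round(1),"w",round(float(o["grip_width"]),1),"toolx",Rc[:,0].round(3),"tooly",Rc[:,1].round(3),"q",np.round(o["joint_positions"],2))
    if tgt is not None: print("shift units",(Rc.T@(np.array(tgt)-r)/30).round(2))
    if head is not None:
        a=np.degrees(np.arctan2(Rc[1,1],Rc[0,1]));print("wz units",round(((a-head+180)%360-180)/4,2))
E
python3 -m pendant '[0,0,0,0,0,1,1, 0,0,0,0,0,1,1, 0,0,0,0,0,1,1, 0,0,0,0,0,1,1, 0,0,0,0,0,1,1, 0,0,0,0,0,1,1, 0,0,0,0,0,1,1, 0,0,0,0,0,1,1, 0,0,0,0,0,1,1, 0,0,0,0,0,1,1, 0,0,0,0,0,1,1, 0,0,0,0,0,1,1]'
python3 -m pendant '[0,0,0,0,0,1,1, 0,0,0,0,0,1,1, 0,0,0,0,0,1,1, 0,0,0,0,0,1,1, 0,0,0,0,0,0.35,1]'
python3 -c "
from h import *
st((2.4,-142,200),0)"
```

```text
time: 2.5
tool_pos: [132.3, 508.1, 226.7]
tcp_rot: [3.142, -0.0, 2.046]
contact_force: [-0.5, -0.0, -0.2]
grip_width: 2.2
finger_force: 0.0
time: 3.0
tool_pos: [132.3, 508.1, 226.7]
tcp_rot: [-3.142, -0.0, 1.744]
contact_force: [-0.5, 0.6, 0.0]
grip_width: 0.4
finger_force: 0.0
t 3.0 case [-373.   525.1  226.7] F [-0.4  0.6  0. ] w 0.4 toolx [0.003 1.    0.   ] tooly [ 1.    -0.003 -0.   ] q [1.17 0.34 1.52 0.   1.28 1.  ]
shift units [-22.19  12.59   0.89]
wz units -0.05
```

```bash
python3 -m pendant '[-0.9,0.52,0,0,0,0,1, -0.9,0.52,0,0,0,0,1, -0.9,0.52,0,0,0,0,1, -0.9,0.52,0,0,0,0,1, -0.9,0.52,0,0,0,0,1, -0.9,0.52,0,0,0,0,1, -0.9,0.52,0,0,0,0,1, -0.9,0.52,0,0,0,0,1, -0.9,0.52,0,0,0,0,1, -0.9,0.52,0,0,0,0,1, -0.9,0.52,0,0,0,0,1, -0.9,0.52,0,0,0,0,1]'
python3 -m pendant '[-0.9,0.52,0,0,0,0,1, -0.9,0.52,0,0,0,0,1, -0.9,0.52,0,0,0,0,1, -0.9,0.52,0,0,0,0,1, -0.9,0.52,0,0,0,0,1, -0.9,0.52,0,0,0,0,1, -0.9,0.52,0,0,0,0,1, -0.9,0.52,0,0,0,0,1, -0.9,0.52,0,0,0,0,1, -0.9,0.52,0,0,0,0,1, -0.9,0.52,0,0,0,0,1, 0,0,0,0,0,0,1]'
python3 -c "
from h import *
st((2.4,-142,113),0)"
```

```text
time: 4.2
tool_pos: [373.7, 220.5, 226.9]
tcp_rot: [3.141, -0.0, 1.746]
contact_force: [1.0, 0.3, -0.2]
grip_width: 0.3
finger_force: 0.0
time: 5.4
tool_pos: [595.2, -44.2, 226.0]
tcp_rot: [3.141, 0.001, 1.743]
contact_force: [0.1, 1.1, -0.7]
grip_width: 0.4
finger_force: 0.0
t 5.4 case [-14.1 -99.8 226. ] F [ 0.3  1.  -0.7] w 0.4 toolx [ 0.004  1.    -0.001] tooly [ 1.    -0.004  0.   ] q [-0.2   0.48  1.32 -0.    1.35 -0.37]
shift units [-1.4   0.55  3.77]
wz units -0.06
```

```bash
python3 -m pendant '[-0.7,0.27,0,0,0,0,1, -0.7,0.28,0,0,0,0,1, 0,0,0.8,0,0,0,1, 0,0,0.8,0,0,0,1, 0,0,0.8,0,0,0,1, 0,0,0.7,0,0,0,1, 0,0,0.4,0,0,0,1, 0,0,0.25,0,0,0,1, 0,0,0,0,0,0,1]'
python3 -c "
from h import *
st((2.4,-153,113),0)
import cv2
cv2.imwrite('pics/a.png',cv2.resize(capture('scene')[130:270,210:370,::-1],None,fx=4,fy=4))"
```

```text
time: 6.3
tool_pos: [616.7, -79.3, 113.7]
tcp_rot: [-3.141, -0.001, 1.746]
contact_force: [0.2, -0.2, -0.2]
grip_width: -0.1
finger_force: 0.0
t 6.3 case [   0.9 -138.2  113.7] F [ 0.2 -0.3 -0.2] w -0.1 toolx [0.001 1.    0.001] tooly [ 1.    -0.001 -0.001] q [-0.25  0.62  1.39  0.    1.13 -0.43]
shift units [-0.49  0.05  0.02]
wz units -0.02
```

View pics/a.png

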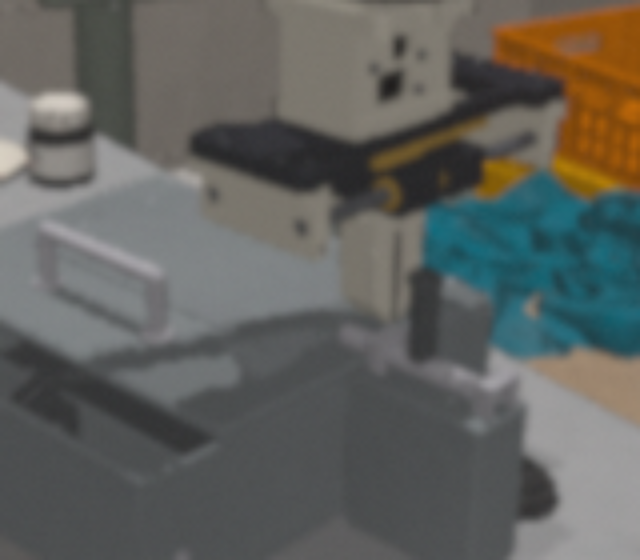

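The shut fingers stand just left of the knob (crop 375,270 vs knob 425,310), clear of it. Push right.

```bash
python3 -m pendant '[-0.2,0.03,0,0,0,0,1, -0.2,0,0,0,0,0,1, -0.2,0,0,0,0,0,1, -0.2,0,0,0,0,0,1, -0.2,0,0,0,0,0,1, 0,0,0,0,0,0,1]'
python3 -c "
from h import *
st()"
python3 -m pendant '[-0.15,0,0,0,0,0,1, -0.1,0,0,0,0,0,1, -0.1,0,0,0,0,0,1, 0,0,0,0,0,0,1]'
python3 -c "
from h import *
st()"
```

```text
time: 6.95
tool_pos: [623.3, -110.2, 114.3]
tcp_rot: [3.141, 0.001, 1.744]
contact_force: [1.4, -0.3, 0.6]
grip_width: 0.7
finger_force: 0.2
t 6.95 case [   2.  -169.8  114.3] F [ 1.4 -0.6  0.6] w 0.7 toolx [ 0.003  1.    -0.001] tooly [ 1.    -0.003  0.   ] q [-0.3   0.64  1.36 -0.    1.15 -0.47]
time: 7.35
tool_pos: [624.7, -118.2, 114.2]
tcp_rot: [-3.141, -0.003, 1.745]
contact_force: [-0.9, 7.8, 3.1]
grip_width: 0.3
finger_force: 3.6
t 7.35 case [   2.  -177.8  114.2] F [0.5 7.8 3.1] w 0.3 toolx [0.002 1.    0.003] tooly [ 1.    -0.002 -0.001] q [-0.31  0.64  1.34  0.    1.16 -0.48]
```

```bash
python3 - <<'E'
from h import *
import cv2
p=np.load("pose.npy")
for c in("scene","top"):
    im=capture(c)
    for r in pinpoint(c,"bolt_knob")[:2]:
        w=back(c,r["location"],144);d=w[:2]-p[:2];a=p[2];print(c,r["score"],np.array(r["location"]).round(1),"case",(np.cos(a)*d[0]+np.sin(a)*d[1]).round(1),(-np.sin(a)*d[0]+np.cos(a)*d[1]).round(1))
    if c=="scene": cv2.imwrite('pics/b.png',cv2.resize(im[170:270,270:370,::-1],None,fx=5,fy=5,interpolation=2))
st()
E
```

```text
scene 0.66 [330.9 201. ] case 14.3 -193.8
t 7.55 case [   2.  -177.8  114.2] F [0.2 6.7 2.9] w 0.2 toolx [0.001 1.    0.002] tooly [ 1.    -0.001 -0.001] q [-0.31  0.64  1.34  0.    1.16 -0.48]
```

View pics/b.png

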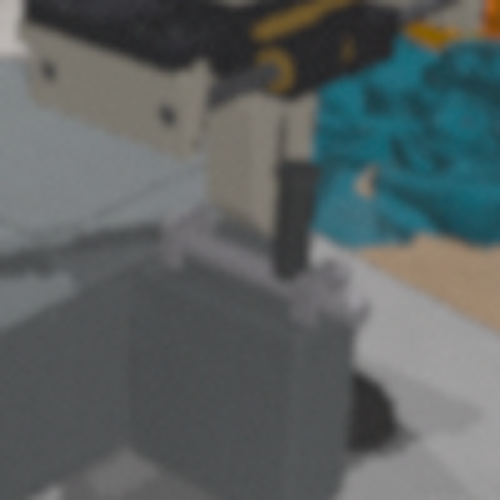

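The knob (crop 297,165 → px 329,203) has moved right with the finger, near the right guide; I push a little more to confirm the stop.

```bash
python3 -m pendant '[-0.08,0,0,0,0,0,1, 0,0,0,0,0,0,1]'
python3 -c "
from h import *
st()"
python3 -m pendant '[-0.06,0,0,0,0,0,1, 0,0,0,0,0,0,1]'
python3 -c "
from h import *
st()"
```

```text
time: 7.75
tool_pos: [624.7, -118.7, 114.2]
tcp_rot: [-3.141, -0.005, 1.746]
contact_force: [-2.8, 13.3, 5.1]
grip_width: 0.5
finger_force: 6.6
t 7.75 case [   1.9 -178.3  114.2] F [-0.4 13.6  5.1] w 0.5 toolx [0.001 1.    0.005] tooly [ 1.    -0.001 -0.001] q [-0.31  0.64  1.34  0.    1.16 -0.49]
time: 7.95
tool_pos: [624.8, -119.0, 114.2]
tcp_rot: [-3.14, -0.007, 1.747]
contact_force: [-3.9, 18.6, 6.5]
grip_width: 0.4
finger_force: 8.9
t 7.95 case [   1.9 -178.7  114.2] F [-0.6 19.   6.5] w 0.4 toolx [0.001 1.    0.007] tooly [ 1.    -0.001 -0.002] q [-0.31  0.64  1.34  0.01  1.16 -0.49]
```

Hard stop confirmed (19 N, no further travel). Back off, rise, and go over the handle.

```bash
python3 -m pendant '[0.4,0,0,0,0,0,1, 0.4,0,0,0,0,0,1, 0,0,-0.8,0,0,0,1, 0,0,-0.8,0,0,0,1, 0.8,-0.3,0,0,0,0,0, 0.9,-0.35,0,0,0,0,0, 0.9,-0.35,0,0,0,0,0, 0.9,-0.35,0,0,0,0,0, 0.9,-0.35,0,0,0,0,0, 0.8,-0.3,0,0,0,0,0, 0,0,0,0,0,0,0]'
python3 - <<'E'
from h import *
import cv2
st((-60,0,106),0)
p=np.load("pose.npy")
for c in("scene","top"):
    im=capture(c)
    cv2.imwrite(f'pics/c_{c}.png',im[:,:,::-1])
    for n,z in(("bolt_knob",144),("lid_handle",122)):
      for r in pinpoint(c,n)[:2]:
        w=back(c,r["location"],z);d=w[:2]-p[:2];a=p[2];print(c,n,round(r["score"],2),np.array(r["location"]).round(1),"case",(np.cos(a)*d[0]+np.sin(a)*d[1]).round(1),(-np.sin(a)*d[0]+np.cos(a)*d[1]).round(1))
E
```

```text
time: 9.05
tool_pos: [533.8, 45.4, 162.3]
tcp_rot: [-3.141, -0.0, 1.748]
contact_force: [0.5, -1.3, 0.3]
grip_width: 45.2
finger_force: 0.0
t 9.05 case [-58.9  -0.9 162.3] F [ 0.3 -1.3  0.3] w 45.2 toolx [-0.001  1.     0.   ] tooly [ 1.     0.001 -0.001] q [-0.06  0.42  1.59 -0.    1.13 -0.24]
shift units [ 0.03 -0.04  1.88]
wz units 0.01
scene bolt_knob 0.83 [329. 203.] case 4.6 -196.7
scene lid_handle 0.96 [235.4 192.7] case -56.6 0.2
top bolt_knob 0.54 [363.8 168.1] case -0.8 -202.2
top lid_handle 0.91 [273.2 213.7] case -56.7 4.0
```

```bash
python3 -m pendant '[0,0.03,0.6,0,0,0,0, 0,0,0.6,0,0,0,0, 0,0,0.4,0,0,0,0, 0,0,0.27,0,0,0,0, 0,0,0,0,0,0,0]'
python3 -m pendant '[0,0,0,0,0,0,0.5, 0,0,0,0,0,0,0.7, 0,0,0,0,0,0,1, 0,0,0,0,0,0,1, 0,0,0,0,0,0,1]'
python3 -c "
from h import *
st()"
```

```text
time: 9.85
tool_pos: [535.8, 43.2, 105.1]
tcp_rot: [-3.14, -0.0, 1.745]
contact_force: [-0.6, -0.7, 0.0]
grip_width: 46.1
finger_force: 0.0
time: 10.35
tool_pos: [533.1, 43.0, 106.1]
tcp_rot: [-3.134, -0.0, 1.746]
contact_force: [-20.6, -5.3, 15.7]
grip_width: 10.5
finger_force: 10.2
t 10.35 case [-60.   -3.1 106.1] F [-21.2  -1.7  15.7] w 10.5 toolx [0.001 1.    0.   ] tooly [ 1.    -0.001 -0.007] q [-0.06  0.49  1.66 -0.    1.   -0.24]
```

```bash
python3 -m pendant '[0,-0.1,-0.05,0,0,0,1, 0,0,0,0,0,0,1]'
python3 -c "
from h import *
st()"
```

```text
time: 10.55
tool_pos: [532.7, 42.9, 107.5]
tcp_rot: [-3.141, -0.0, 1.745]
contact_force: [-2.4, -0.3, -0.4]
grip_width: 8.9
finger_force: 30.0
t 10.55 case [-60.3  -3.1 107.5] F [-2.4  0.1 -0.4] w 8.9 toolx [0.002 1.    0.   ] tooly [ 1.    -0.002 -0.001] q [-0.06  0.48  1.66 -0.    1.   -0.24]
```

```bash
python3 -m pendant '[0,0.02,-0.1,0,0,0,1, 0,0.025,-0.1,0,0,0,1, 0,0.03,-0.1,0,0,0,1, 0,0.03,-0.1,0,0,0,1, 0,0.03,-0.1,0,0,0,1, 0,0,0,0,0,0,1]'
python3 -c "
from h import *
st()"
python3 -m pendant '[0,0.02,-0.06,0,0,0,1, 0,0.02,-0.05,0,0,0,1, 0,0,0,0,0,0,1]'
python3 -c "
from h import *
st()"
```

```text
time: 11.15
tool_pos: [537.3, 43.7, 123.1]
tcp_rot: [3.142, -0.0, 1.745]
contact_force: [-5.0, -0.7, 0.5]
grip_width: 9.0
finger_force: 30.0
t 11.15 case [-55.7  -3.1 123.1] F [-5.1  0.2  0.5] w 9.0 toolx [0.002 1.    0.   ] tooly [ 1.    -0.002  0.   ] q [-0.06  0.47  1.63  0.    1.04 -0.24]
time: 11.45
tool_pos: [538.1, 43.9, 125.7]
tcp_rot: [-3.141, -0.0, 1.745]
contact_force: [-3.1, -0.9, -4.7]
grip_width: 9.0
finger_force: 30.0
t 11.45 case [-54.8  -3.1 125.7] F [-3.2 -0.4 -4.7] w 9.0 toolx [0.002 1.    0.   ] tooly [ 1.    -0.002 -0.001] q [-0.06  0.47  1.62  0.    1.05 -0.24]
```

```bash
python3 -m pendant '[0,0.02,-0.05,0,0,0,1, 0,0,0,0,0,0,1]'
python3 -c "
from h import *
st()"
python3 -m pendant '[0,0.01,-0.03,0,0,0,1, 0,0,0,0,0,0,1]'
python3 -c "
from h import *
st()"
```

```text
time: 11.65
tool_pos: [538.3, 43.9, 126.3]
tcp_rot: [-3.139, -0.001, 1.745]
contact_force: [-2.6, -0.9, -14.9]
grip_width: 9.0
finger_force: 30.0
t 11.65 case [-54.7  -3.1 126.3] F [ -2.8  -0.5 -14.9] w 9.0 toolx [0.002 1.    0.001] tooly [ 1.    -0.002 -0.002] q [-0.06  0.47  1.62 -0.    1.05 -0.24]
time: 11.85
tool_pos: [538.3, 44.0, 126.6]
tcp_rot: [-3.138, -0.001, 1.745]
contact_force: [-1.7, -1.6, -24.8]
grip_width: 9.0
finger_force: 30.0
t 11.85 case [-54.6  -3.1 126.6] F [ -1.9  -1.3 -24.8] w 9.0 toolx [0.002 1.    0.001] tooly [ 1.    -0.002 -0.003] q [-0.06  0.47  1.62 -0.    1.05 -0.23]
```

The catch stops it. Relax the pull at once.

```bash
python3 -m pendant '[0,0,0.07,0,0,0,1, 0,0,0,0,0,0,1]'
python3 -c "
from h import *
st()"
```

```text
time: 12.05
tool_pos: [538.3, 43.9, 126.2]
tcp_rot: [-3.139, -0.0, 1.746]
contact_force: [-5.2, -2.7, -14.2]
grip_width: 8.5
finger_force: 30.0
t 12.05 case [-54.7  -3.1 126.2] F [ -5.6  -1.7 -14.2] w 8.5 toolx [0.002 1.    0.   ] tooly [ 1.    -0.002 -0.002] q [-0.06  0.47  1.62 -0.    1.05 -0.23]
```

```bash
python3 -m pendant '[0,0,0.05,0,0,0,1, 0,0,0,0,0,0,1]'
python3 -c "
from h import *
st()"
python3 -m pendant '[0,0,0.04,0,0,0,1, 0,0,0,0,0,0,1]'
python3 -c "
from h import *
st()"
```

```text
time: 12.25
tool_pos: [538.2, 43.9, 125.8]
tcp_rot: [-3.14, -0.0, 1.746]
contact_force: [-9.4, -2.1, -6.2]
grip_width: 9.1
finger_force: 30.0
t 12.25 case [-54.7  -3.1 125.8] F [-9.6 -0.5 -6.2] w 9.1 toolx [0.002 1.    0.   ] tooly [ 1.    -0.002 -0.002] q [-0.06  0.47  1.62 -0.    1.05 -0.23]
time: 12.45
tool_pos: [538.1, 43.9, 125.4]
tcp_rot: [-3.14, 0.0, 1.746]
contact_force: [-12.2, -1.9, 0.6]
grip_width: 9.0
finger_force: 30.0
t 12.45 case [-54.8  -3.1 125.4] F [-12.3   0.3   0.6] w 9.0 toolx [ 0.001  1.    -0.   ] tooly [ 1.    -0.001 -0.002] q [-0.06  0.47  1.62 -0.    1.05 -0.23]
```

```bash
python3 -m pendant '[0,-0.06,0,0,0,0,1, 0,0,0,0,0,0,1, 0,0,0,0,0,0,0.3, 0,0,0,0,0,0,0, 0,0,0,0,0,0,0, 0,0,0,0,0,0,0]'
python3 -c "
from h import *
st((-125,-60,150))"
python3 -m pendant '[0,0,-0.5,0,0,0,0, 0,0,-0.7,0,0,0,0, 0,0,-0.7,0,0,0,1, 0,0,-0.5,0,0,0,1]'
python3 - <<'E'
from h import *
st((-125,-60,150))
import cv2
for c in("scene","top"):
    cv2.imwrite(f'pics/d_{c}.png',cv2.resize(capture(c)[100:300,130:390,::-1],None,fx=2.9,fy=2.9,interpolation=2))
E
```

```text
time: 13.05
tool_pos: [538.7, 43.7, 124.5]
tcp_rot: [3.139, 0.0, 1.745]
contact_force: [-0.8, -1.3, -0.0]
grip_width: 36.3
finger_force: 0.0
t 13.05 case [-54.3  -3.4 124.5] F [-1.  -1.1 -0. ] w 36.3 toolx [ 0.002  1.    -0.   ] tooly [ 1.    -0.002  0.003] q [-0.06  0.47  1.63  0.    1.04 -0.24]
shift units [-1.89 -2.35 -0.86]
time: 13.45
tool_pos: [538.5, 43.7, 197.3]
tcp_rot: [3.139, 0.0, 1.745]
contact_force: [-0.7, 0.1, 0.3]
grip_width: 34.6
finger_force: 0.0
t 13.45 case [-54.5  -3.3 197.3] F [-0.7  0.2  0.3] w 34.6 toolx [ 0.002  1.    -0.   ] tooly [ 1.    -0.002  0.003] q [-0.06  0.39  1.53  0.    1.21 -0.24]
shift units [-1.89 -2.35  1.57]
```

View pics/d_scene.png

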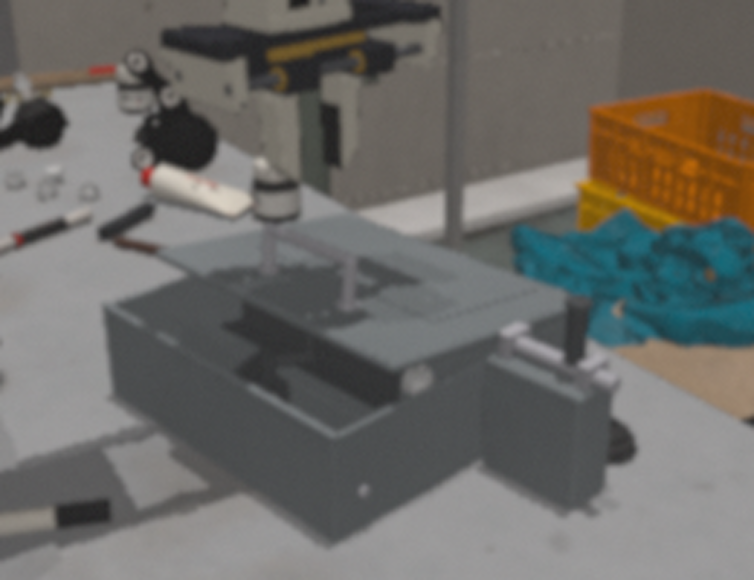

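The lid stands raised at the catch by itself, the bolt is fully back, and the tab is visible in the trough (crop 265,370). Now turn 90° and shift over the trough's right part.

```bash
python3 -m pendant '[0,0,0,0,0,1,1, 0,0,0,0,0,1,1, 0,0,0,0,0,1,1, 0,0,0,0,0,1,1, 0,0,0,0,0,1,1, 0,0,0,0,0,1,1, 0,0,0,0,0,1,1, 0,0,0,0,0,1,1, 0,0,0,0,0,1,1, 0,0,0,0,0,1,1, 0,0,0,0,0,1,1, 0,0,0,0,0,1,1]'
python3 -m pendant '[0,0,0,0,0,1,1, 0,0,0,0,0,1,1, 0,0,0,0,0,1,1, 0,0,0,0,0,1,1, 0,0,0,0,0,1,1, 0,0,0,0,0,1,1, 0,0,0,0,0,1,1, 0,0,0,0,0,1,1, 0,0,0,0,0,1,1, 0,0,0,0,0,1,1, 0,0,0,0,0,0.5,1, 0,0,0,0,0,0,1]'
python3 -c "
from h import *
st((-125,-80,150),-90)"
```

```text
time: 14.75
tool_pos: [537.4, 43.7, 194.5]
tcp_rot: [-3.141, 0.0, 0.905]
contact_force: [-0.2, 1.2, 0.2]
grip_width: 0.3
finger_force: 0.0
time: 15.95
tool_pos: [537.4, 43.7, 194.6]
tcp_rot: [-3.141, 0.001, 0.174]
contact_force: [-0.2, -0.4, 0.5]
grip_width: 0.6
finger_force: 0.0
t 15.95 case [-55.6  -3.2 194.6] F [-0.3 -0.4  0.5] w 0.6 toolx [ 1.    -0.002 -0.001] tooly [-0.002 -1.    -0.   ] q [-0.06  0.4   1.54  0.    1.21  1.34]
shift units [-2.31  2.57  1.49]
wz units -0.03
```

```bash
python3 -m pendant '[-0.77,0.86,0,0,0,0,1, -0.77,0.86,0,0,0,0,1, -0.77,0.85,0,0,0,0,1, 0,0,0.8,0,0,0,1, 0,0,0.8,0,0,0,1, 0,0,0.8,0,0,0,1, 0,0,0.4,0,0,0,1, 0,0,0,0,0,0,1]'
python3 - <<'E'
from h import *
st((-126,-80,57),-90)
import cv2
cv2.imwrite('pics/e.png',cv2.resize(capture("scene")[150:290,150:330,::-1],None,fx=4,fy=4,interpolation=2))
E
```

```text
time: 16.75
tool_pos: [481.4, -44.0, 109.5]
tcp_rot: [-3.14, 0.004, 0.175]
contact_force: [-1.4, -0.4, 0.6]
grip_width: 0.5
finger_force: 0.0
t 16.75 case [-126.1  -79.7  109.5] F [-1.4 -0.2  0.6] w 0.5 toolx [ 1.    -0.001 -0.004] tooly [-0.001 -1.    -0.002] q [-0.25  0.4   1.8   0.    0.95  1.15]
shift units [0.01 0.01 1.75]
wz units -0.01
```

View pics/e.png

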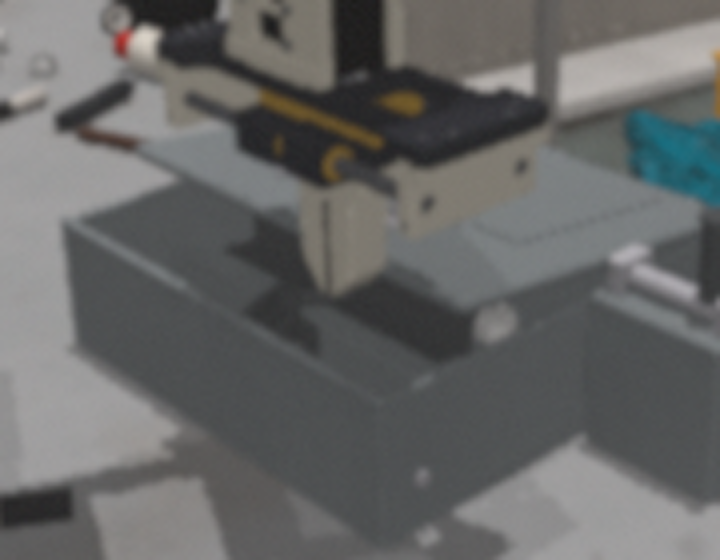

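The fingers hang over the trough's right part, clear of lid edge and front wall, right of the tab (crop 285,330). Descend gently.

```bash
python3 -m pendant '[-0.04,0,0.5,0,0,0,1, 0,0,0.5,0,0,0,1, 0,0,0.3,0,0,0,1, 0,0,0,0,0,0,1]'
python3 -c "
from h import *
st()"
python3 -m pendant '[0,0,0.2,0,0,0,1, 0,0,0.2,0,0,0,1, 0,0,0,0,0,0,1]'
python3 -c "
from h import *
st()"
```

```text
time: 17.2
tool_pos: [481.3, -44.3, 72.1]
tcp_rot: [-3.141, 0.001, 0.175]
contact_force: [-0.1, 0.1, 0.1]
grip_width: 0.7
finger_force: 0.0
t 17.2 case [-126.3  -80.    72.1] F [-0.1  0.1  0.1] w 0.7 toolx [ 1.    -0.001 -0.001] tooly [-0.001 -1.    -0.001] q [-0.25  0.46  1.84  0.    0.85  1.15]
time: 17.5
tool_pos: [481.3, -44.4, 60.1]
tcp_rot: [-3.141, 0.001, 0.175]
contact_force: [0.7, 0.5, 0.2]
grip_width: 0.6
finger_force: 0.0
t 17.5 case [-126.3  -80.1   60.1] F [0.8 0.3 0.2] w 0.6 toolx [ 1.    -0.002 -0.001] tooly [-0.002 -1.    -0.   ] q [-0.25  0.48  1.85  0.    0.82  1.15]
```

```bash
python3 -m pendant '[0,0,0.08,0,0,0,1, 0,-0.3,0,0,0,0,1, 0,-0.3,0,0,0,0,1, 0,-0.3,0,0,0,0,1, 0,-0.2,0,0,0,0,1, 0,-0.2,0,0,0,0,1, 0,0,0,0,0,0,1]'
python3 -c "
from h import *
st()"
python3 -m pendant '[0,-0.1,0,0,0,0,1, 0,-0.1,0,0,0,0,1, 0,-0.1,0,0,0,0,1]'
python3 -c "
from h import *
st()"
python3 -m pendant '[0,-0.1,0,0,0,0,1, 0,-0.1,0,0,0,0,1]'
python3 -c "
from h import *
st()"
```

```text
time: 18.2
tool_pos: [474.6, -5.2, 58.2]
tcp_rot: [-3.141, 0.0, 0.176]
contact_force: [-0.3, -0.5, -0.0]
grip_width: 0.3
finger_force: 0.0
t 18.2 case [-126.   -40.3   58.2] F [-0.4 -0.4 -0. ] w 0.3 toolx [ 1.    -0.001 -0.   ] tooly [-0.001 -1.    -0.   ] q [-0.17  0.47  1.87  0.    0.8   1.22]
time: 18.5
tool_pos: [473.2, 2.9, 58.1]
tcp_rot: [-3.142, -0.0, 0.174]
contact_force: [0.8, 0.5, -0.6]
grip_width: 0.2
finger_force: 0.0
t 18.5 case [-126.   -32.1   58.1] F [ 0.8  0.3 -0.6] w 0.2 toolx [ 1.    -0.002  0.   ] tooly [-0.002 -1.    -0.   ] q [-0.16  0.47  1.88  0.    0.8   1.24]
time: 18.7
tool_pos: [472.1, 8.9, 58.1]
tcp_rot: [-3.142, -0.0, 0.174]
contact_force: [-0.3, 0.2, -0.2]
grip_width: 0.2
finger_force: 0.0
t 18.7 case [-125.9  -26.    58.1] F [-0.2  0.2 -0.2] w 0.2 toolx [ 1.    -0.002  0.   ] tooly [-0.002 -1.    -0.   ] q [-0.14  0.47  1.88  0.    0.8   1.25]
```

```bash
python3 -m pendant '[0,-0.1,0,0,0,0,1, 0,-0.1,0,0,0,0,1]'
python3 -c "
from h import *
st()"
python3 -m pendant '[0,-0.1,0,0,0,0,1, 0,-0.1,0,0,0,0,1]'
python3 -c "
from h import *
st()"

```

```text
time: 18.9
tool_pos: [470.7, 14.1, 58.2]
tcp_rot: [3.14, 0.001, 0.175]
contact_force: [-3.9, -7.1, 3.3]
grip_width: 0.4
finger_force: 3.2
t 18.9 case [-126.5  -20.6   58.2] F [-5.1 -6.3  3.3] w 0.4 toolx [ 1.    -0.001 -0.001] tooly [-0.001 -1.     0.001] q [-0.13  0.46  1.88 -0.    0.79  1.26]
time: 19.1
tool_pos: [469.1, 19.9, 58.2]
tcp_rot: [3.141, 0.002, 0.175]
contact_force: [-2.9, -4.8, 5.0]
grip_width: 0.3
finger_force: 3.1
t 19.1 case [-127.   -14.6   58.2] F [-3.7 -4.2  5. ] w 0.3 toolx [ 1.    -0.001 -0.002] tooly [-0.001 -1.     0.001] q [-0.12  0.46  1.89 -0.    0.79  1.28]
```

The tab is found (contact near y −22) and yields at about 5 N. Continue.

```bash
python3 -m pendant '[0.02,-0.1,0,0,0,0,1, 0,-0.1,0,0,0,0,1, 0,-0.1,0,0,0,0,1]'
python3 -c "
from h import *
st()"
python3 -m pendant '[0,-0.07,0,0,0,0,1, 0,-0.07,0,0,0,0,1]'
python3 -c "
from h import *
st()"

```

```text
time: 19.4
tool_pos: [468.8, 28.8, 58.4]
tcp_rot: [3.14, 0.001, 0.175]
contact_force: [-1.9, -6.3, 4.6]
grip_width: 0.4
finger_force: 4.0
t 19.4 case [-125.7   -5.8   58.4] F [-3.  -5.9  4.6] w 0.4 toolx [ 1.    -0.001 -0.001] tooly [-0.001 -1.     0.001] q [-0.1   0.46  1.89 -0.    0.79  1.3 ]
time: 19.6
tool_pos: [468.3, 32.8, 58.4]
tcp_rot: [3.14, 0.0, 0.175]
contact_force: [-1.1, -6.8, 3.0]
grip_width: 0.4
finger_force: 3.6
t 19.6 case [-125.6   -1.8   58.4] F [-2.3 -6.5  3. ] w 0.4 toolx [ 1.    -0.001 -0.   ] tooly [-0.001 -1.     0.002] q [-0.09  0.46  1.89 -0.    0.79  1.3 ]
```

```bash
python3 -m pendant '[0,-0.05,0,0,0,0,1, 0,-0.05,0,0,0,0,1]'
python3 -c "
from h import *
st()"

```

```text
time: 19.8
tool_pos: [468.0, 35.7, 58.4]
tcp_rot: [3.14, -0.0, 0.175]
contact_force: [-0.3, -7.5, 2.4]
grip_width: 0.2
finger_force: 3.2
t 19.8 case [-125.3    1.1   58.4] F [-1.7 -7.3  2.4] w 0.2 toolx [ 1.    -0.001  0.   ] tooly [-0.001 -1.     0.002] q [-0.09  0.46  1.89 -0.    0.79  1.31]
```

```bash
python3 -m pendant '[0,-0.05,0,0,0,0,1, 0,-0.03,0,0,0,0,1]'
python3 -c "
from h import *
st()"
python3 -m pendant '[0,-0.05,0,0,0,0,1, 0,0,0,0,0,0,1]'
python3 -c "
from h import *
st()"

```

```text
time: 20.0
tool_pos: [468.0, 37.8, 58.5]
tcp_rot: [3.139, -0.001, 0.175]
contact_force: [-0.4, -10.5, 1.1]
grip_width: 0.3
finger_force: 4.5
t 20.0 case [-125.     3.2   58.5] F [ -2.2 -10.3   1.1] w 0.3 toolx [ 1.    -0.001  0.001] tooly [-0.001 -1.     0.002] q [-0.08  0.46  1.89 -0.    0.79  1.32]
time: 20.2
tool_pos: [467.9, 38.3, 58.6]
tcp_rot: [3.138, -0.001, 0.176]
contact_force: [0.4, -13.9, 2.7]
grip_width: 0.1
finger_force: 5.9
t 20.2 case [-124.9    3.7   58.6] F [ -2.  -13.8   2.7] w 0.1 toolx [ 1.    -0.001  0.001] tooly [-0.001 -1.     0.004] q [-0.08  0.46  1.89 -0.    0.79  1.32]
```

```bash
python3 -m pendant '[0,-0.04,0,0,0,0,1, 0,0,0,0,0,0,1]'
python3 -c "
from h import *
st()"

```

```text
time: 20.4
tool_pos: [467.9, 38.8, 58.6]
tcp_rot: [3.137, -0.001, 0.176]
contact_force: [-0.7, -19.0, 3.0]
grip_width: 0.4
finger_force: 7.6
t 20.4 case [-124.9    4.2   58.6] F [ -4.  -18.6   3. ] w 0.4 toolx [ 1.    -0.001  0.001] tooly [-0.001 -1.     0.005] q [-0.08  0.46  1.89 -0.01  0.79  1.32]
```

Hard stop (19 N, no more travel, 26 mm pushed). Back off, rise, turn back.

```bash
python3 -m pendant '[0,0.4,0,0,0,0,1, 0,0.3,0,0,0,0,1, 0,0,-0.7,0,0,0,1, 0,0,-0.9,0,0,0,1, 0,0,-1,0,0,0,1, 0,0,-1,0,0,0,1, 0,0,-1,0,0,0,1, 0,0,0,0,0,-1,1, 0,0,0,0,0,-1,1, 0,0,0,0,0,-1,1, 0,0,0,0,0,-1,1, 0,0,0,0,0,-1,1]'
python3 -m pendant '[0,0,0,0,0,-1,1, 0,0,0,0,0,-1,1, 0,0,0,0,0,-1,1, 0,0,0,0,0,-1,1, 0,0,0,0,0,-1,1, 0,0,0,0,0,-1,1, 0,0,0,0,0,-1,1, 0,0,0,0,0,-1,1, 0,0,0,0,0,-1,1, 0,0,0,0,0,-1,1, 0,0,0,0,0,-1,1, 0,0,0,0,0,-1,1]'
python3 -m pendant '[0,0,0,0,0,-1,0, 0,0,0,0,0,-1,0, 0,0,0,0,0,-1,0, 0,0,0,0,0,-1,0, 0,0,0,0,0,-1,0, 0,0,0,0,0,-0.5,0, 0,0,0,0,0,0,0]'
python3 - <<'E'
from h import *
import cv2
st((-54.8,0,126),0)
for c in("scene","top"):
    cv2.imwrite(f'pics/f_{c}.png',cv2.resize(capture(c)[110:290,130:390,::-1],None,fx=2.9,fy=2.9,interpolation=2))
E
```

```text
time: 21.6
tool_pos: [470.5, 21.0, 196.0]
tcp_rot: [-3.141, -0.0, 0.526]
contact_force: [-0.1, -0.7, 0.3]
grip_width: 0.4
finger_force: 0.0
time: 22.8
tool_pos: [470.5, 21.0, 195.9]
tcp_rot: [-3.141, -0.001, 1.364]
contact_force: [-1.1, -1.0, 0.6]
grip_width: 0.4
finger_force: 0.0
time: 23.5
tool_pos: [470.5, 21.0, 195.9]
tcp_rot: [-3.141, -0.001, 1.746]
contact_force: [-1.2, 0.8, 0.6]
grip_width: 45.2
finger_force: 0.0
t 23.5 case [-125.4  -13.8  195.9] F [-1.1  1.   0.6] w 45.2 toolx [0.002 1.    0.001] tooly [ 1.    -0.002 -0.   ] q [-0.12  0.27  1.71  0.    1.15 -0.29]
shift units [0.46 2.35 2.33]
wz units -0.02
```

View pics/f_scene.png

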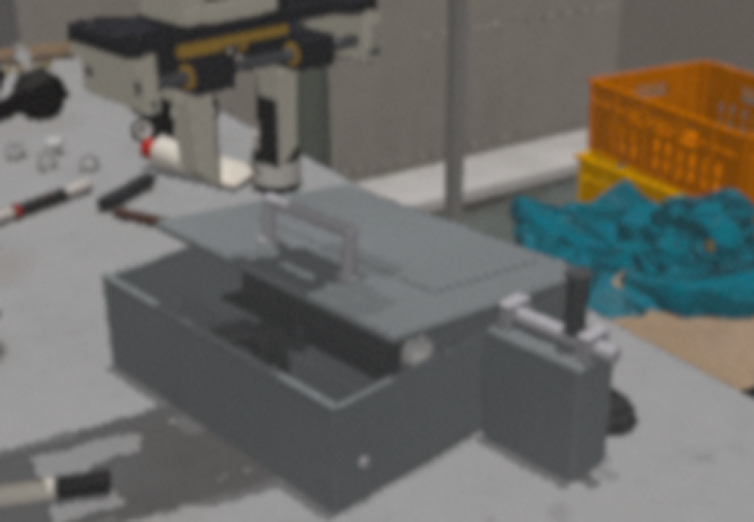

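The lid still stands at the catch; the catch lever lies swung left (crop 265,345). Re-grasp the handle.

```bash
python3 -m pendant '[0.15,0.78,0,0,0,0,0, 0.15,0.78,0,0,0,0,0, 0.15,0.78,0,0,0,0,0, 0,0,0.7,0,0,0,0, 0,0,0.7,0,0,0,0, 0,0,0.6,0,0,0,0, 0,0,0.3,0,0,0,0, 0,0,0,0,0,0,0]'
python3 -c "
from h import *
st((-54.8,0,126),0)"
python3 -m pendant '[0,0,0,0,0,0,0.6, 0,0,0,0,0,0,0.75, 0,0,0,0,0,0,1, 0,0,0,0,0,0,1, 0,0,0,0,0,0,1]'
python3 -c "
from h import *
st()"
```

```text
time: 24.4
tool_pos: [536.7, 46.4, 126.0]
tcp_rot: [-3.139, -0.001, 1.745]
contact_force: [-1.2, 0.3, -0.1]
grip_width: 46.0
finger_force: 0.0
t 24.4 case [-55.8  -0.4 126. ] F [-1.1  0.5 -0.1] w 46.0 toolx [0.002 1.    0.001] tooly [ 1.    -0.002 -0.002] q [-0.06  0.47  1.63  0.    1.05 -0.23]
shift units [ 0.01  0.03 -0.  ]
wz units -0.03
time: 24.9
tool_pos: [537.5, 46.4, 127.5]
tcp_rot: [3.141, 0.0, 1.745]
contact_force: [-0.3, 0.9, 0.5]
grip_width: 10.7
finger_force: 0.0
t 24.9 case [-55.   -0.5 127.5] F [-0.1  0.9  0.5] w 10.7 toolx [ 0.002  1.    -0.   ] tooly [ 1.    -0.002  0.001] q [-0.06  0.47  1.63  0.    1.05 -0.23]
```

```bash
python3 -m pendant '[0,0,0,0,0,0,1, 0,0.03,-0.1,0,0,0,1, 0,0.03,-0.09,0,0,0,1, 0,0,0,0,0,0,1]'
python3 -c "
from h import *
st()"
python3 -m pendant '[0,0.05,-0.12,0,0,0,1, 0,0.05,-0.13,0,0,0,1, 0,0,0,0,0,0,1]'
python3 -c "
from h import *
st()"
```

```text
time: 25.3
tool_pos: [539.6, 46.8, 132.9]
tcp_rot: [3.141, -0.0, 1.745]
contact_force: [2.8, 0.5, -3.4]
grip_width: 8.7
finger_force: 30.0
t 25.3 case [-52.9  -0.5 132.9] F [ 2.9  0.  -3.4] w 8.7 toolx [0.002 1.    0.   ] tooly [ 1.    -0.002  0.001] q [-0.06  0.46  1.61  0.    1.06 -0.23]
time: 25.6
tool_pos: [542.9, 47.4, 140.9]
tcp_rot: [3.14, -0.0, 1.745]
contact_force: [4.0, 0.6, -2.9]
grip_width: 8.7
finger_force: 30.0
t 25.6 case [-49.5  -0.5 140.9] F [ 4.  -0.1 -2.9] w 8.7 toolx [0.002 1.    0.   ] tooly [ 1.    -0.002  0.002] q [-0.05  0.46  1.59  0.    1.09 -0.23]
```

The catch is free. Follow the arc.

```bash
python3 -m pendant '[0,0.13,-0.26,0,0,0,1, 0,0.15,-0.25,0,0,0,1, 0,0.16,-0.25,0,0,0,1, 0,0.17,-0.24,0,0,0,1, 0,0.18,-0.23,0,0,0,1, 0,0.19,-0.22,0,0,0,1, 0,0.2,-0.21,0,0,0,1, 0,0,0,0,0,0,1]'
python3 -c "
from h import *
st()"
```

```text
time: 26.4
tool_pos: [576.9, 53.8, 191.9]
tcp_rot: [-3.141, -0.0, 1.746]
contact_force: [-6.0, 2.4, 5.8]
grip_width: 8.8
finger_force: 30.0
t 26.4 case [-1.490e+01 -1.000e-01  1.919e+02] F [-5.5  3.4  5.8] w 8.8 toolx [0.002 1.    0.   ] tooly [ 1.    -0.001 -0.   ] q [-0.04  0.47  1.42  0.    1.25 -0.21]
```

```bash
python3 -m pendant '[0,0.19,-0.23,0,0,0,1, 0,0.22,-0.2,0,0,0,1, 0,0.23,-0.19,0,0,0,1, 0,0.24,-0.18,0,0,0,1, 0,0.25,-0.16,0,0,0,1, 0,0,0,0,0,0,1]'
python3 -c "
from h import *
st()"
```

```text
time: 27.0
tool_pos: [611.6, 60.3, 220.6]
tcp_rot: [3.139, -0.001, 1.746]
contact_force: [-2.5, 3.9, 2.0]
grip_width: 9.0
finger_force: 30.0
t 27.0 case [2.040e+01 2.000e-01 2.206e+02] F [-1.7  4.2  2. ] w 9.0 toolx [0.001 1.    0.001] tooly [ 1.    -0.001  0.002] q [-0.03  0.51  1.27  0.    1.36 -0.2 ]
```

```bash
python3 -m pendant '[0,0.25,-0.15,0,0,0,1, 0,0.26,-0.13,0,0,0,1, 0,0.27,-0.12,0,0,0,1, 0,0.27,-0.1,0,0,0,1, 0,0.28,-0.09,0,0,0,1, 0,0.28,-0.07,0,0,0,1, 0,0,0,0,0,0,1]'
python3 -c "
from h import *
st()"
```

```text
time: 27.7
tool_pos: [659.4, 69.3, 241.4]
tcp_rot: [3.137, -0.001, 1.746]
contact_force: [-3.4, 5.3, 4.8]
grip_width: 9.0
finger_force: 30.0
t 27.7 case [ 69.    0.6 241.4] F [-2.4  5.8  4.8] w 9.0 toolx [0.001 1.    0.001] tooly [ 1.    -0.001  0.004] q [-0.01  0.6   1.07  0.    1.47 -0.19]
```

```bash
python3 -m pendant '[0.05,0.28,-0.08,0,0,0,1, 0,0.29,-0.05,0,0,0,1, 0,0.29,-0.03,0,0,0,1, 0,0.29,-0.02,0,0,0,1, 0,0,0,0,0,0,1]'
python3 -c "
from h import *
st()"
```

```text
time: 28.2
tool_pos: [693.6, 75.7, 246.7]
tcp_rot: [3.136, 0.0, 1.746]
contact_force: [0.2, 3.1, 4.3]
grip_width: 8.8
finger_force: 30.0
t 28.2 case [103.8   0.9 246.7] F [0.8 3.  4.3] w 8.8 toolx [ 0.001  1.    -0.   ] tooly [ 1.    -0.001  0.005] q [-0.    0.67  0.93  0.    1.54 -0.18]
```

```bash
python3 -m pendant '[0,0.28,0,0,0,0,1, 0,0.28,0.01,0,0,0,1, 0,0.15,0.01,0,0,0,1, 0,0,0,0,0,0,1]'
python3 - <<'E'
from h import *
import cv2
st()
cv2.imwrite('pics/g.png',cv2.resize(capture("scene")[60:290,130:390,::-1],None,fx=2.5,fy=2.5,interpolation=2))
E
```

```text
time: 28.6
tool_pos: [714.1, 79.5, 245.5]
tcp_rot: [3.137, -0.0, 1.746]
contact_force: [-1.0, 3.0, 4.1]
grip_width: 9.0
finger_force: 30.0
t 28.6 case [124.6   1.1 245.5] F [-0.4  3.2  4.1] w 9.0 toolx [0.001 1.    0.   ] tooly [ 1.    -0.001  0.005] q [ 0.    0.72  0.84  0.    1.58 -0.17]
```

View pics/g.png

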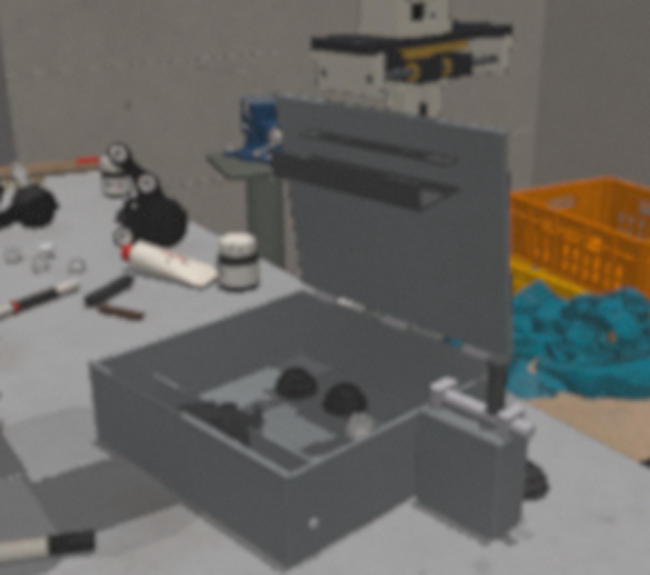

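The lid stands near upright (~1.41 rad), knob back, catch left. Release with a small opening and rise clear.

```bash
python3 -m pendant '[0,0,0,0,0,0,0.8, 0,0,0,0,0,0,0.6, 0,0,0,0,0,0,0.6, 0,0,0,0,0,0,0.6]'
python3 -c "
from h import *
st()"
python3 -m pendant '[0,0,-0.2,0,0,0,0.6, 0,0,-0.4,0,0,0,0.6, 0,0,-0.5,0,0,0,0.6, 0,0,-0.5,0,0,0,0.6, 0,0,-0.5,0,0,0,0.6, 0,0,-0.5,0,0,0,0.6, 0,0,-0.5,0,0,0,0.6, 0,0,0,0,0,0,0.6]'
python3 -c "
from h import *
st()"
```

```text
time: 29.05
tool_pos: [712.7, 78.2, 243.1]
tcp_rot: [-3.141, 0.001, 1.745]
contact_force: [0.6, -0.1, 0.1]
grip_width: 18.1
finger_force: 0.0
t 29.05 case [1.230e+02 1.000e-01 2.431e+02] F [ 0.5 -0.2  0.1] w 18.1 toolx [ 0.002  1.    -0.001] tooly [ 1.    -0.002 -0.   ] q [ 0.    0.72  0.84 -0.    1.58 -0.17]
time: 29.85
tool_pos: [713.3, 78.7, 340.2]
tcp_rot: [3.136, 0.001, 1.745]
contact_force: [0.5, 0.7, 1.0]
grip_width: 18.3
finger_force: 0.0
t 29.85 case [123.7   0.5 340.2] F [0.6 0.6 1. ] w 18.3 toolx [ 0.002  1.    -0.001] tooly [ 1.    -0.002  0.006] q [ 0.    0.72  0.59 -0.    1.83 -0.17]
```

```bash
python3 -m pendant '[0,0,0,0,0,0,0.6, 0,0,0,0,0,0,0.6, 0,0,0,0,0,0,0.6]'
python3 - <<'E'
from h import *
import cv2
st()
a=capture("scene")[60:290,130:390,::-1];b=capture("top")[90:290,130:390,::-1]
cv2.imwrite('pics/i.png',np.hstack([cv2.resize(a,(400,354)),cv2.resize(b,(400,354))]))
E
```

```text
time: 30.15
tool_pos: [712.4, 78.8, 335.5]
tcp_rot: [-3.14, -0.0, 1.745]
contact_force: [-0.2, 0.5, -0.2]
grip_width: 18.1
finger_force: 0.0
t 30.15 case [122.9   0.7 335.5] F [-0.1  0.6 -0.2] w 18.1 toolx [0.002 1.    0.   ] tooly [ 1.    -0.002 -0.002] q [ 0.    0.72  0.6   0.    1.83 -0.17]
```

View pics/i.png

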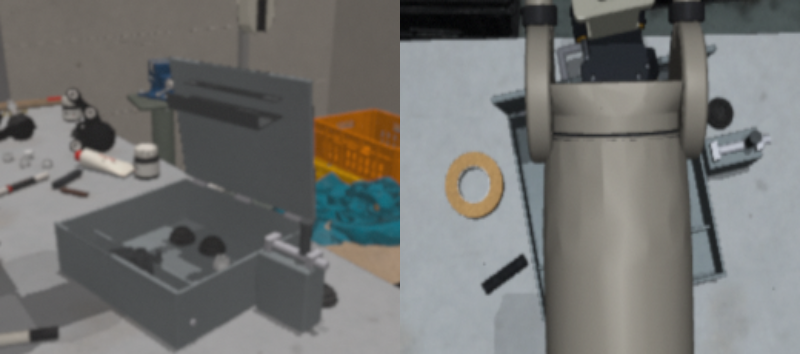

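The lid stands open by itself with the gripper clear above it; tape roll, sleeve and boot lie where they were. Handing in.

```bash
python3 -c "
from plant import close_job
print(close_job())"
```

```text
the job is handed in; nothing more can be done
None
```

The case is open and the job is handed in, done in the order asked: bolt fully back, catch pushed to its left stop, and the lid standing by itself at about 1.4 rad. The highest force I read was 24.8 N, briefly, on the lid handle when the catch stopped it, and the loose things lie where they were.

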